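# Push the thermostat case up its sloping cradle

## Task

Without lifting it, push the black thermostat case up the sloping cradle between its side rails and press it firmly (about 8 N, never as much as 30 N) against the end stop at the top, so that the stop's sprung brass pin is pushed right in. Then let go and leave the case resting there, and leave the pipe clips and the thermowell alone.

Things in the scene. Friction and masses are not known exactly. Their poses are not given: they have to be found in the camera images.
- cradle: Fixed stainless cradle: a flat ramp plate 116 mm wide, 300 mm long, rising at 7 degrees (0.122 rad). Origin: middle of its foot edge, where the ramp begins flush with the shelf (no step). +x points up-ramp (level), +y left looking up-ramp, z up. At the top, the end stop is clamped with its flat face anywhere from 195 to 245 mm up the slope from the foot: not measured, find it by touch or sight.
- channel (a point): Point on the ramp surface, mid-way between the lower ends of the two parallel side rails, 70 mm up the slope from the foot. The rails stand 104 mm apart inside, 6 mm thick and 16 mm above the plate, from here to the top. Below here, flared lead-ins widen to about 140 mm apart at 30 mm from the foot.
- case: Loose black ABS thermostat case, a flat square box 92 x 92 mm, 30 mm high (side faces straight for the lower 26 mm), round grey dial on top, 0.2 to 0.4 kg. Origin: centre of its underside; x and y square to its sides, z up. Starts on the shelf before the foot of the ramp, turned and off its line. Any side may lead. It takes 1 to 4 N to slide and stays by friction where left on the ramp.
- pin (a joint): Brass pin, 8 mm in diameter, in the middle of the end stop's face, 17 mm above the plate. Value in m: 0 standing out 6 mm, 0.006 pushed flush with the face. Its spring is weak (under 0.4 N) and cannot push the case away. The stop is a block across the channel, 36 mm high; it stays put under pushes below 30 N; its rubber-backed face yields about 1 mm per 6 N.
- clip1: Loose zinc pipe clip (saddle), 66 x 18 mm, 24 mm high, lying beside the cradle; origin at the centre of its underside. Leave alone.
- clip2: A second clip like clip1. Leave alone.
- thermowell: Loose short brass thermowell standing on its flange, 32 mm in diameter at the foot and 60 mm high, beside the cradle; origin at the centre of its underside. Leave alone.
There are look-alikes about, which are no part of the job. What is meant by the case is not green, and is the smaller of those in its own colour.

How it is judged:
By the outcome, as a careful person would: the job done as asked, in the order asked, and still so for the second after the job is handed in, with the robot touching nothing.
It also fails if it takes over 64 s, if anything falls off the work surface, if the arm or the gripper's body presses on something with over 40 N, if the wrist force passes 120 N, or if a joint passes its speed limit or range.

## Robot

A 6-joint arm with a two-finger parallel gripper is mounted at the origin on the work surface. World frame = base frame: x ahead of the robot, y to its left, z up, the work surface at z = 0. Lengths are in mm, angles in rad, forces in N, time in s.
With the tool pointing down it reaches from about 350 to 775 mm from the base axis. Payload 7.3 kg.
Tool frame: the origin (TCP) lies midway between the tips of the shut fingers; the grasp point (between the pads) lies 19 mm behind it; z points along the fingers, y is the line along which they close (so a half turn about z gives the same grasp; the last joint's range is limited). The gripper opens to 92 mm and grips with 3 to 60 N. Pads are 19 mm wide; open, the fingers measure 130 mm over their backs; the gripper's body (75 mm by 190 mm) begins 47 mm behind the grasp point.
Start: joints at [1.079, 0.342, 1.524, -0, 1.275, -0.146], TCP at [177.935, 493.947, 226.741] pointing down, gripper open.
Joint ranges: [-2.53, 2.53], [-0.77, 2.02], [0.04, 2.7], [-1, 4.14], [0.28, 2.66], [-3.11, 3.11]. Speed limits (rad/s): [2.57, 2.57, 3.14, 3.14, 3.14, 3.14].

## Interface

Orientations are given as [roll, pitch, yaw] about the fixed x, y, z axes, in that order (R = Rz(yaw) Ry(pitch) Rx(roll)).
In Python, from plant import readout, vision, order, models gives the robot as it stands. The module is installed in compiled form; this text tells all that it offers.
- The arm moves only by the tool step_arm, never from a script. Its argument "series" is text: rows parted by semicolons, each of 7 numbers parted by spaces: the gripper's target within -1 to 1 (shut at 1, half-way at 0, fully open at -1), then the shift along the tool's x, y, z each as a share of 80 mm, from -1 to 1, then the turn, a rotation vector about the tool's x, y, z each as a share of 2 pi rad, from -1 to 1. In form: jaw x y z ax ay az; .... A call has 1 to 20 rows; each row is the pose to reach, as a shift and turn from the pose commanded when the call began, along the tool's axes at that moment, turning the shorter way round; what a row does not reach only later rows make up. A row lasts 1/10 s, in which the tool goes at most 50 mm and 8.59 degrees, less where a joint would pass 70% of its speed; a pose out of reach is approached as far as the arm can. A call with a number of a shift or a turn outside -1 to 1 is refused whole. A call with a gripper value outside its range is refused whole. The fingers move at their own pace and stop on an object; the grip force is fixed at half the most. Time passes only in rows, so rows that repeat a pose let the fingers close. It gives the time, the measured TCP pose, the force, the opening and the grip force at its end, in the units of the state.
- readout.get_obs(): the state, without advancing time (a new reading comes with each control period).
- vision.capture(name): name is "scene" or "top" or "wrist"; returns a dict with "frame" (480x640x3 uint8, red, green, blue), "depth" (480x640 float32, mm along the optical axis (not along the pixel's ray), 0 where there is no reading), "fovy" (degrees; the focal length in pixels is half the picture's height over the tangent of half this angle, whatever the lens; pixels are square), "cx", "cy" (the principal point, pixels), "k1" (the pictures are not rectified: a ray, as slopes to the right and down, at radius r is drawn at 1 + k1 r^2 times it, then the intrinsics apply), "rvec" (rotation vector, rad) and "tvec" (3), from world to camera coordinates, as OpenCV has them; the wrist camera has in their place "mount" (4x4, takes a point from camera to tool coordinates, whose origin is the TCP and whose axes are the flange's). Camera axes: x right, y down, z forward; pixel columns grow to the right and rows downward; lengths in mm; the calibration is good to about 2 mm. A picture is of the moment at which its call begins: read the wrist's pose just before it.
- order.close_job(): hands the job in; it is judged then, once.
Trained networks look in a picture, given as the dict that the camera call returned (one of the last four; its "shot" number tells which), for a name from the list of things; names that differ only in an ending like _2 or _b are one class to them, and where a whole thing is asked for, a point or a joint stands for the part that bears it (a point fixed in the world has none). Each returns a list of dicts, best first, with "p" (0 to 1); they miss things now and then, are a little off and sometimes report something else, mostly with a low value. They report only what shows in the picture. A call takes as long as a camera call. They do not tell look-alikes from the thing itself.
- models.look_for(picture, thing): "position" ([column, row] in pixels, amid what is visible of it).
- models.pinpoint(picture, thing): "position" ([column, row] in pixels: a listed point, or the origin of a listed thing).
The state is a dict: "time": time; "joint_positions": joint angles; "dq": joint speeds; "tau": joint torques, N m; "tool_pos": TCP position; "tcp_rot": TCP orientation; "contact_force": force on the tool from outside, world axes, zero at the start; "moment": the same for the moment, N m; "grip_width": finger opening in mm; "finger_force": force on a finger pad.
Only numpy, scipy, OpenCV 4.12 (cv2) and the standard library are available. Lean on these libraries where they do the work, as an engineer would, in place of code of your own. Each camera call takes 0.05 s, during which the arm holds its last target. There are 200 camera calls.

## Working session

There is one attempt and no reset: what is moved stays moved. The work goes in short steps, Python scripts to look and compute and a tool call to move; the robot and the scene stay as the last step left them, time stands still between calls to the robot, and variables do not carry over. Pictures are saved under pics/ and viewed, at most 10 in all, crops included, and the job is handed in when it is done.

Besides the shell and the picture viewer there is one more tool, called after ">>>" as name(argument=value, ...) on one line, values as JSON. step_arm: Moves the arm, as the interface text tells. Shift numbers are shares of 80 mm and turn numbers shares of 2 pi rad, none past 1 either way. Its arguments: {"type":"object","properties":{"series":{"type":"string"}},"required":["series"]}

```bash
mkdir -p pics; cat > h.py <<'E'
import numpy as np, cv2
from plant import readout, vision, order, models
from scipy.spatial.transform import Rotation as R
def K(p):
    f=240/np.tan(np.radians(p["fovy"])/2); return np.array([[f,0,p["cx"]],[0,f,p["cy"]],[0,0,1.]])
def c2w(p,obs=None):
    if "rvec" in p:
        r=cv2.Rodrigues(np.array(p["rvec"],float))[0]; return r.T, -r.T@np.array(p["tvec"],float).ravel()
    T=np.array(p["mount"]); A=R.from_euler('xyz',obs["tcp_rot"]).as_matrix()
    return A@T[:3,:3], A@T[:3,3]+np.array(obs["tool_pos"])
def rays(p,uv):
    # undistort: drawn = ray*(1+k1 r^2)
    return cv2.undistortPoints(np.array(uv,float).reshape(-1,1,2),K(p),np.array([p["k1"],0,0,0.])).reshape(-1,2)
def onplane(p,uv,z=0,obs=None,n=(0,0,1)):
    r,t=c2w(p,obs); d=np.c_[rays(p,uv),np.ones(len(np.atleast_2d(uv)))]@r.T
    n=np.array(n,float); return t+d*((z-t@n)/(d@n))[:,None]
def bydepth(p,uv,obs=None):
    r,t=c2w(p,obs); uv=np.atleast_2d(uv); i=np.round(uv).astype(int)
    z=p["depth"][i[:,1],i[:,0]]; return t+(np.c_[rays(p,uv),np.ones(len(uv))]*z[:,None])@r.T
def save(p,n): cv2.imwrite(f"pics/{n}.png",p["frame"][:,:,::-1])
E
python3 - <<'E'
from h import *
o=readout.get_obs(); print(o)
for c in("top","scene"):
    p=vision.capture(c); save(p,c+"1"); print(c,p["fovy"],p["k1"],c2w(p)[1])
    for n in("case","cradle","pin","clip1","thermowell","channel"):
        for f in(models.look_for,models.pinpoint):
            try: r=f(p,n)
            except Exception as e: print(n,e); continue
            for d in r[:4]: print(n,f.__name__,np.round(d["position"]),round(d["p"],2),np.round(bydepth(p,[d["position"]])[0]))
E
```

```text
{'time': 0.0, 'joint_positions': array([ 1.07899573e+00,  3.42734477e-01,  1.52502664e+00, -4.31632795e-05,
        1.27541548e+00, -1.45995928e-01]), 'dq': array([-0.00106207,  0.00042139, -0.00198362, -0.00029141,  0.00018644,
       -0.00063422]), 'tau': array([ 9.58351229e-04, -4.31240237e+01, -2.44220424e+01,  7.17751589e-02,
        5.58860635e-02, -1.18390453e-04]), 'tool_pos': array([177.74019286, 493.55181677, 226.03551625]), 'tcp_rot': array([-3.14001956e+00, -1.89593630e-04,  2.79580043e+00]), 'contact_force': array([-0.33442394, -0.26405878, -0.00214945]), 'moment': array([ 0.00832044, -0.02885509, -0.01900835]), 'finger_force': 0.0, 'grip_width': 91.75275917671361}
top 45.27167179852967 -0.01360841955338963 [ 382.74957548  -85.85301255 1246.46861319]
case call [378. 259.] 0.95 [ 525. -207.   29.]
case call [476. 314.] 0.86 [ 408. -404.   46.]
case call [247. 244.] 0.68 [562.  72.  19.]
case call [378. 185.] 0.56 [ 687. -212.   31.]
case call [377. 262.] 0.95 [ 519. -205.   29.]
case call [382. 188.] 0.66 [ 682. -219.   29.]
case call [471. 315.] 0.65 [ 407. -394.   45.]

[... 753 characters left out ...]
l [284. 210.] 0.78 [ 535. -186.   33.]
case call [237. 146.] 0.72 [ 444. -382.   44.]
case call [281. 216.] 0.87 [ 553. -182.   34.]
case call [222. 271.] 0.87 [ 714. -191.   31.]
case call [235. 154.] 0.67 [ 459. -375.   36.]
cradle call [400. 286.] 0.83 [564.  85.  19.]
cradle call [430. 243.] 0.68 [449.  87.  23.]
cradle call [323. 253.] 0.58 [563. -78.   0.]
pin it knows: case, channel, clip, cradle, thermowell
clip1 call [323. 332.] 0.83 [716.  23.  25.]
clip1 call [382. 363.] 0.97 [709. 128.  20.]
clip1 call [321. 333.] 0.82 [708.  14.  -0.]
thermowell call [428. 241.] 0.72 [448.  83.  26.]
thermowell call [428. 247.] 0.91 [447.  86.  10.]
channel call [355. 265.] 0.79 [559. -10.   5.]
```

View pics/top1.png

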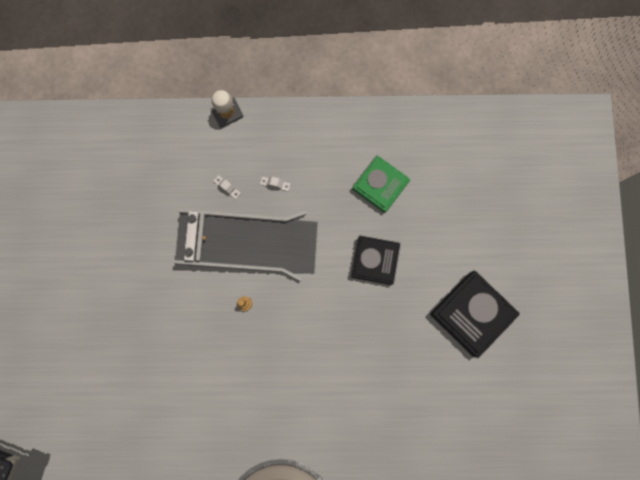

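View pics/scene1.png

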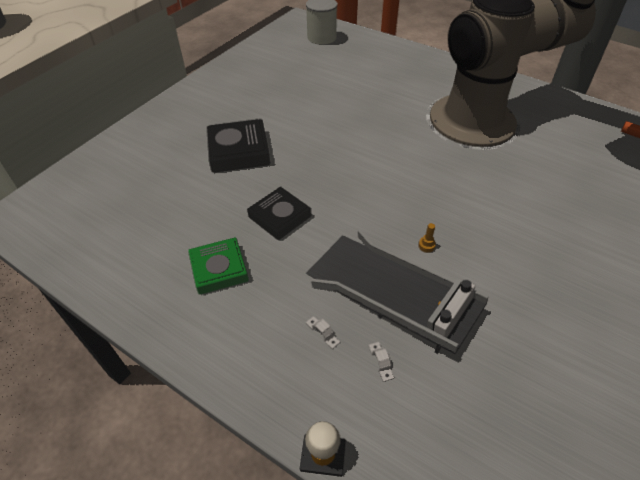

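Candidates for the case in the top picture: small black (376,260), large black (475,314), green (381,184). The description says not green and the smaller black one, so I choose (376,260). The cradle's foot edge is at column 317 and it rises leftwards (+y). The stop is at about column 198 with the pin at (205,238). The clips are at (227,187) and (276,183), and the thermowell at (244,304).

```bash
cat > meas.py <<'E'
from h import *
def cloud(p):
    v,u=np.mgrid[0:480,0:640]; uv=np.c_[u.ravel(),v.ravel()]; return bydepth(p,uv).reshape(480,640,3)
def case(p,W,c0,rad=75,zt=30,tol=9):
    m=(np.hypot(W[...,0]-c0[0],W[...,1]-c0[1])<rad)&(W[...,2]>zt-tol)&(W[...,2]<zt+tol)&(p["frame"].max(2)<140)
    n,l,s,c=cv2.connectedComponentsWithStats(m.astype(np.uint8)); k=1+s[1:,4].argmax(); m=l==k
    P=W[m]; r=cv2.minAreaRect(P[:,:2].astype(np.float32)); 
    return r,np.median(P[:,2])
E
python3 - <<'E'
from meas import *
p=vision.capture("top"); W=cloud(p)
print(case(p,W,(522,-205)))
save(p,"t2"); im=p["frame"][:,:,::-1]
a=cv2.resize(im[195:295,165:325],None,fx=4.8,fy=4.8,interpolation=cv2.INTER_CUBIC); b=cv2.resize(im[225:295,340:410],(480,480)); b=cv2.resize(im[230:290,345:405],(480,480),interpolation=cv2.INTER_CUBIC)
cv2.imwrite("pics/cr.png",a); cv2.imwrite("pics/case.png",b)
# height profile along ramp mid row
x=p
for r in(225,243,260): print(r,[(c,*np.round(W[r,c]).astype(int)) for c in range(175,330,12)])
E
```

```text
(((525.7495727539062, -202.13909912109375), (92.12071228027344, 92.28532409667969), 78.90318298339844), np.float64(28.269245386283956))
225 [(175, np.int64(609), np.int64(236), np.int64(-2)), (187, np.int64(596), np.int64(193), np.int64(70)), (199, np.int64(597), np.int64(169), np.int64(60)), (211, np.int64(603), np.int64(151), np.int64(26)), (223, np.int64(604), np.int64(125), np.int64(24)), (235, np.int64(605), np.int64(100), np.int64(17)), (247, np.int64(603), np.int64(73), np.int64(25)), (259, np.int64(605), np.int64(48), np.int64(13)), (271, np.int64(605), np.int64(22), np.int64(8)), (283, np.int64(606), np.int64(-4), np.int64(5)), (295, np.int64(606), np.int64(-30), np.int64(5)), (307, np.int64(606), np.int64(-56), np.int64(-1)), (319, np.int64(606), np.int64(-83), np.int64(-2))]
243 [(175, np.int64(569), np.int64(235), np.int64(-3)), (187, np.int64(558), np.int64(192), np.int64(69)), (199, np.int64(559), np.int64(168), np.int64(61)), (211, np.int64(564), np.int64(150), np.int64(27)), (223, np.int64(564), np.int64(124), np.int64(24)), (235, np.int64(564), np.int64(99), np.int64
[... 315 characters left out ...]
.int64(566), np.int64(-82), np.int64(1))]
260 [(175, np.int64(525), np.int64(221), np.int64(49)), (187, np.int64(523), np.int64(192), np.int64(62)), (199, np.int64(524), np.int64(169), np.int64(54)), (211, np.int64(527), np.int64(148), np.int64(29)), (223, np.int64(528), np.int64(124), np.int64(20)), (235, np.int64(527), np.int64(98), np.int64(22)), (247, np.int64(528), np.int64(73), np.int64(17)), (259, np.int64(528), np.int64(47), np.int64(15)), (271, np.int64(528), np.int64(22), np.int64(10)), (283, np.int64(528), np.int64(-4), np.int64(9)), (295, np.int64(528), np.int64(-30), np.int64(7)), (307, np.int64(528), np.int64(-56), np.int64(3)), (319, np.int64(528), np.int64(-82), np.int64(0))]
```

View pics/cr.png

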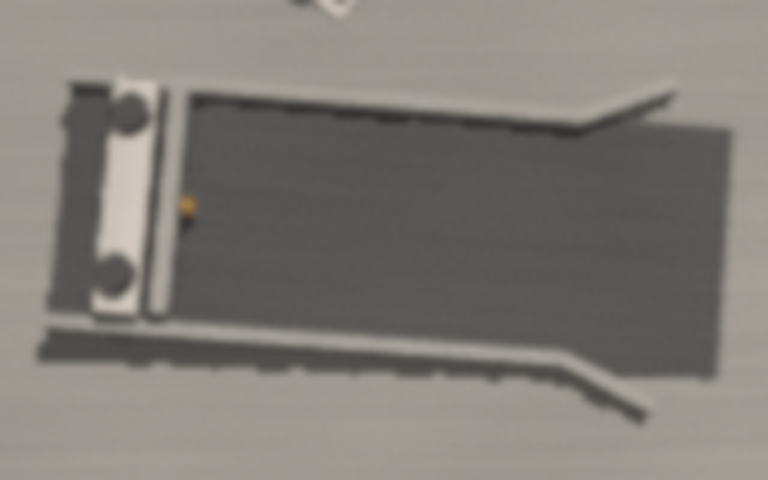

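View pics/case.png

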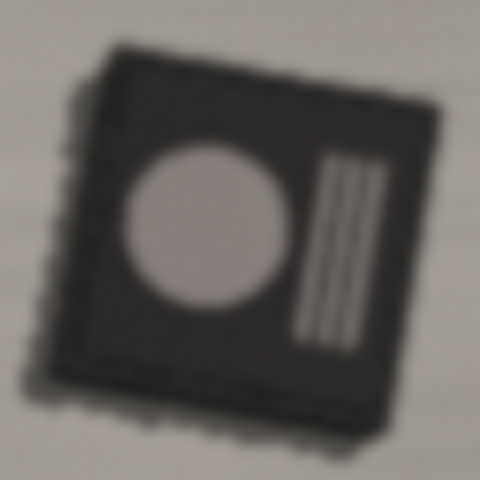

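The close crop shows a square 92 mm black case with a grey dial, so it is the right one. In the cradle crop the foot corners are at about (733,128) and (717,378), the rail kinks at (582,120) and (568,358), the stop face runs from (190,97) to (172,312), and the pin is at (187,207).

```bash
python3 - <<'E'
from meas import *
p=vision.capture("top"); 
px=lambda a:[np.array(a)/4.8+[165,195]-.4]
f=lambda a,z: onplane(p,px(a),z)[0]
A=f((733,128),0);B=f((717,378),0); foot=(A+B)/2; print("foot",A,B,foot,np.linalg.norm(A-B))
e=(A-B)/np.linalg.norm(A-B); print("axis from foot edge yaw",np.arctan2(e[0],-e[1])) 
# rails: (pixel,s)
def rail(a,h=16):
    z=20
    for _ in range(6):
        P=f(a,z); s=(P[1]-foot[1])/np.cos(.1); z=s*np.tan(.122)+h
    return P
for a in((582,120),(300,103),(568,358),(160,328)): print("rail",a,np.round(rail(a),1))
for a in((190,97),(172,312)): print("stop top",np.round(rail(a,36),1))
print("pin",rail((187,207),17))
W=cloud(p); print(case(p,W,(525,-202)))
for n in("cradle","channel"): print(n,[(d["p"],onplane(p,[d["position"]],0 if n=="cradle" else 8.5)) for d in models.pinpoint(p,n)])
E
```

```text
foot [614.32672818 -79.1060299    0.        ] [499.41579405 -71.02013699   0.        ] [556.87126111 -75.06308344   0.        ] 115.19507127532111
axis from foot edge yaw 1.5005455119250972
rail (582, 120) [614.2 -11.2  23.9]
rail (300, 103) [620.1 113.8  39.3]
rail (568, 358) [506.5  -5.1  24.6]
rail (160, 328) [518.8 172.6  46.5]
stop top [618.3 158.   64.7]
stop top [523.6 163.5  65.4]
pin [572.47250353 162.00812383  46.2129854 ]
(((525.566162109375, -202.01702880859375), (92.2491226196289, 91.8372573852539), 79.24512481689453), np.float64(28.204708857204423))
cradle [(0.86, array([[553.63532449, -74.04991287,   0.        ]]))]
channel [(0.85, array([[553.43969983,  -8.50440428,   8.5       ]]))]
```

>>> step_arm(series="0 -0.5 -0.5 0 0 0 0;0 -1 -1 0 0 0 0;0 -1 -1 0 0 0 0;0 -1 -1 0 0 0 0")

```text
time: 1.8
tool_pos: [226.9, 390.5, 227.1]
tcp_rot: [3.141, 0.0, 2.793]
contact_force: [-0.1, 0.0, -0.5]
grip_width: 64.7
finger_force: 0.0
```

>>> step_arm(series="0 -0.5 -0.5 0 0 0 0;0 -1 -1 0 0 0 0;0 -1 -1 0 0 0 0;0 -1 -1 0 0 0 0")

```text
time: 2.2
tool_pos: [275.0, 289.0, 227.0]
tcp_rot: [3.141, 0.0, 2.793]
contact_force: [0.7, 0.2, -1.0]
grip_width: 46.1
finger_force: 0.0
```

>>> step_arm(series="0 -0.5 -0.5 0 0 0 0;0 -1 -1 0 0 0 0;0 -1 -1 0 0 0 0;0 -1 -1 0 0 0 0")

```text
time: 2.6
tool_pos: [323.4, 187.0, 226.9]
tcp_rot: [3.141, 0.0, 2.794]
contact_force: [-0.1, 0.3, 1.0]
grip_width: 45.5
finger_force: 0.0
```

>>> step_arm(series="0 -0.4 -0.5 0 0 0 0;0 -0.78 -0.99 0 0 0 0;0 -0.78 -0.99 0 0 0 0;0 -0.78 -0.99 0 0 0 0")

```text
time: 3.0
tool_pos: [354.7, 91.9, 226.7]
tcp_rot: [3.141, -0.0, 2.794]
contact_force: [0.6, 0.6, -0.5]
grip_width: 46.0
finger_force: 0.0
```

>>> step_arm(series="0 -0.4 -0.5 0 0 0 0;0 -0.78 -0.99 0 0 0 0;0 -0.78 -0.99 0 0 0 0;0 -0.78 -0.99 0 0 0 0")

```text
time: 3.4
tool_pos: [386.3, -3.1, 226.5]
tcp_rot: [3.141, -0.001, 2.796]
contact_force: [-0.8, -0.1, -0.1]
grip_width: 46.2
finger_force: 0.0
```

>>> step_arm(series="0 -0.4 -0.5 0.4 0 0 0;0 -0.78 -0.99 0.9 0 0 0;0 -0.78 -0.99 1 0 0 0;0 -0.78 -0.99 1 0 0 0")

```text
time: 3.8
tool_pos: [417.3, -98.5, 144.2]
tcp_rot: [3.141, -0.005, 2.797]
contact_force: [0.1, 0.7, -0.1]
grip_width: 45.6
finger_force: 0.0
```

>>> step_arm(series="0 -0.4 -0.5 0.4 0 0 -0.02;0 -0.78 -0.99 0.9 0 0 -0.0444;0 -0.78 -0.99 1 0 0 -0.0444;0 -0.78 -0.99 1 0 0 -0.0444;0 -0.78 -0.99 1 0 0 -0.0444")

```text
time: 4.3
tool_pos: [450.2, -193.3, 67.4]
tcp_rot: [3.141, -0.001, 3.076]
contact_force: [0.1, 1.0, 1.3]
grip_width: 45.8
finger_force: 0.0
```

>>> step_arm(series="0 0 -0.1 0.4 0 0 0;0 0 -0.1 0.7 0 0 0;0 0 -0.1 0.7 0 0 0;0 -0.05 -0.1 0.7 0 0 0;0 -0.1 -0.1 0.7 0 0 0;0 -0.15 -0.1 0.7 0 0 0;0 -0.18 -0.1 0.7 0 0 0;0 -0.21 -0.1 0.7 0 0 0;0 -0.24 -0.1 0.7 0 0 0;0 -0.27 -0.1 0.7 0 0 0;0 -0.3 -0.1 0.7 0 0 0")

```text
time: 5.4
tool_pos: [472.9, -205.6, 10.7]
tcp_rot: [3.141, -0.001, 3.074]
contact_force: [-4.0, -1.5, 1.3]
grip_width: 46.1
finger_force: 1.7
```

>>> step_arm(series="0 -0.04 0 0 0 0 0;0 -0.07 0 0 0 0 0;0 -0.1 0 0 0 0 0;0 -0.13 0 0 0 0 0;0 -0.16 0 0 0 0 0;0 -0.19 0 0 0 0 0;0 -0.22 0 0 0 0 0;0 -0.22 0 0 0 0 0")

```text
time: 6.2
tool_pos: [491.4, -206.5, 10.6]
tcp_rot: [3.141, 0.001, 3.075]
contact_force: [-0.5, 0.6, 1.8]
grip_width: 45.3
finger_force: 0.7
```

```bash
python3 - <<'E'
from meas import *
p=vision.capture("top"); W=cloud(p); print(case(p,W,(545,-202))); save(p,"t3"); print(readout.get_obs()["contact_force"])
E
```

```text
(((578.1558837890625, -158.58914184570312), (16.806917190551758, 41.524139404296875), 59.54048538208008), np.float64(26.144040481218553))
[-0.08652569  0.39568023  0.91644878]
```

>>> step_arm(series="0 0.2 0 0 0 0 0;0 0.2 0 -0.5 0 0 0;0 0.2 0 -1 0 0 0;0 -0.2 -0.4 -1 0 0 0.05;0 -0.7 -0.84 -1 0 0 0.1;0 -0.7 -0.84 -1 0 0 0.15;0 -0.7 -0.84 -1 0 0 0.2;0 -0.7 -0.84 -1 0 0 0.25;0 -0.7 -0.84 -1 0 0 0.25;0 -0.7 -0.84 -1 0 0 0.25;0 -0.7 -0.84 -1 0 0 0.25;0 -0.7 -0.84 -1 0 0 0.25;0 -0.7 -0.84 -1 0 0 0.25;0 -0.7 -0.84 -1 0 0 0.25;0 -0.7 -0.84 -1 0 0 0.25")

```text
time: 7.75
tool_pos: [542.9, -277.6, 90.7]
tcp_rot: [3.14, 0.0, 1.503]
contact_force: [-0.7, -0.7, 0.1]
grip_width: 46.4
finger_force: 0.0
```

```bash
python3 - <<'E'
from meas import *
p=vision.capture("top"); W=cloud(p); print(case(p,W,(547,-202))); save(p,"t4"); o=readout.get_obs();print(o["joint_positions"],o["contact_force"])
p=vision.capture("scene"); W=cloud(p); print(case(p,W,(547,-202))); save(p,"s4")
o=readout.get_obs(); p=vision.capture("wrist"); save(p,"w4")
E
```

```text
(((545.5117797851562, -193.95687866210938), (84.96701049804688, 92.1836166381836), 86.07332611083984), np.float64(27.895975480577818))
[-5.98563350e-01  6.22855507e-01  1.45578476e+00  4.74621435e-04
  1.06163845e+00 -5.33667751e-01] [ 0.20014195 -0.0230763  -0.06652928]
(((551.7772827148438, -198.3973846435547), (94.63477325439453, 94.0162582397461), 86.13790130615234), np.float64(29.5645163159935))
```

View pics/t4.png

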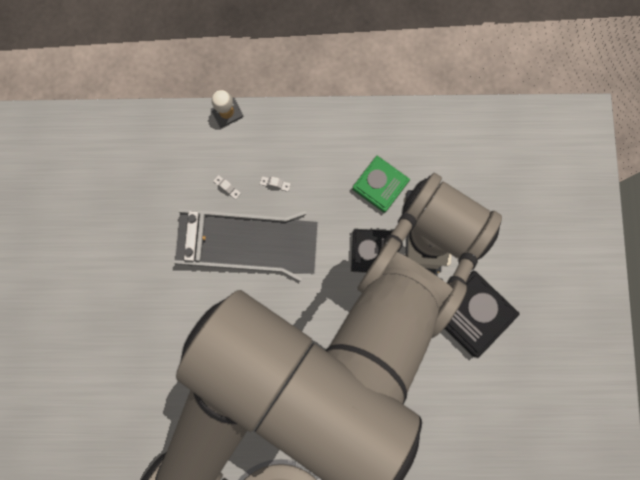

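>>> step_arm(series="0 0 0 0.5 0 0 0;0 0 0 0.98 0 0 0;0 0 0 0.98 0 0 0;0 0.08 0 0.98 0 0 0;0 0.16 0 0.98 0 0 0;0 0.24 0 0.98 0 0 0;0 0.32 0 0.98 0 0 0;0 0.4 0 0.98 0 0 0;0 0.46 0 0.98 0 0 0;0 0.52 0 0.98 0 0 0;0 0.58 0 0.98 0 0 0;0 0.64 0 0.98 0 0 0;0 0.7 0 0.98 0 0 0;0 0.76 0 0.98 0 0 0;0 0.82 0 0.98 0 0 0;0 0.88 0 0.98 0 0 0;0 0.94 0 0.98 0 0 0;0 1 0 0.98 0 0 0")

```text
time: 9.7
tool_pos: [547.5, -197.0, 12.2]
tcp_rot: [-3.141, -0.0, 1.504]
contact_force: [0.4, -4.7, 3.8]
grip_width: 45.7
finger_force: 2.2
```

>>> step_arm(series="0 0.06 0 0 0 0 0;0 0.12 0 0 0 0 0;0 0.18 0 0 0 0 0;0 0.24 0 0 0 0 0;0 0.3 0 0 0 0 0;0 0.36 0 0 0 0 0;0 0.42 0 0 0 0 0;0 0.48 0 0 0 0 0;0 0.54 0 0 0 0 0;0 0.6 0 0 0 0 0")

```text
time: 10.7
tool_pos: [550.6, -149.1, 12.2]
tcp_rot: [-3.141, -0.0, 1.504]
contact_force: [1.3, -3.3, 1.2]
grip_width: 45.7
finger_force: 1.7
```

```bash
python3 - <<'E'
from meas import *
o=readout.get_obs();print(o["contact_force"],o["tool_pos"])
p=vision.capture("top"); W=cloud(p); save(p,"t5")
q=vision.capture("scene"); print(case(q,cloud(q),(553,-90)))
a=cv2.resize(p["frame"][180:300,160:420,::-1],None,fx=3,fy=3); cv2.imwrite("pics/t5c.png",a)
E
```

```text
[ 1.31917698 -3.29061245  1.24504044] [ 550.61983255 -149.1037528    12.18563921]
(((557.5205078125, -97.83232116699219), (109.41687774658203, 93.86927795410156), 86.14320373535156), np.float64(31.33661393895187))
```

View pics/t5c.png

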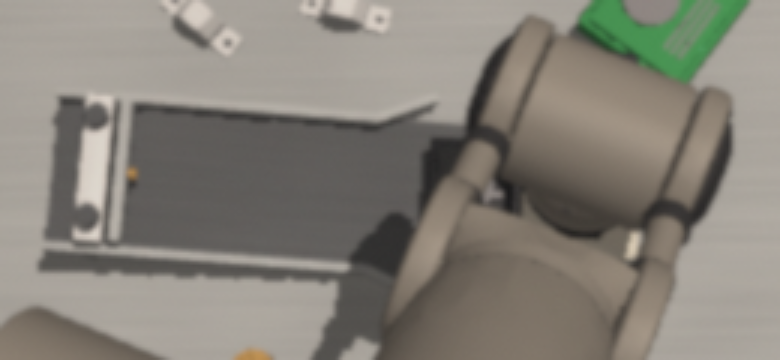

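Only the case's front edge shows, at about crop column 425. It sits square on the plate and roughly centred between the flares, so I push on.

>>> step_arm(series="0 0.06 0 0 0 0 0;0 0.12 0 0 0 0 0;0 0.18 0 0 0 0 0;0 0.24 0 0 0 0 0;0 0.3 0 0 0 0 0;0 0.36 0 0 0 0 0;0 0.42 0 0 0 0 0;0 0.48 0 0 0 0 0;0 0.54 0 0 0 0 0;0 0.6 0 0 0 0 0")

```text
time: 11.8
tool_pos: [553.9, -101.3, 12.3]
tcp_rot: [-3.142, -0.0, 1.504]
contact_force: [0.2, -1.2, -0.8]
grip_width: 46.1
finger_force: 0.9
```

>>> step_arm(series="0 0.05 0 0 0 0 0;0 0.1 0 0 0 0 0;0 0.15 0 0 0 0 0;0 0.2 0 0 0 0 0;0 0.25 0 -0.01 0 0 0;0 0.3 0 -0.016 0 0 0;0 0.35 0 -0.022 0 0 0;0 0.4 0 -0.028 0 0 0")

```text
time: 12.6
tool_pos: [556.2, -69.6, 14.7]
tcp_rot: [3.141, 0.0, 1.504]
contact_force: [0.3, -3.0, 0.3]
grip_width: 46.0
finger_force: 1.9
```

```bash
python3 - <<'E'
from meas import *
o=readout.get_obs();print(o["contact_force"],o["moment"],o["tool_pos"])
p=vision.capture("top"); W=cloud(p); save(p,"t6")
a=cv2.resize(p["frame"][190:290,160:340,::-1],None,fx=4,fy=4); cv2.imwrite("pics/t6c.png",a)
E
```

```text
[ 0.33548212 -3.03388394  0.28374139] [-0.6760689   0.14817161 -0.02158002] [556.2157428  -69.62734185  14.70843275]
```

View pics/t6c.png

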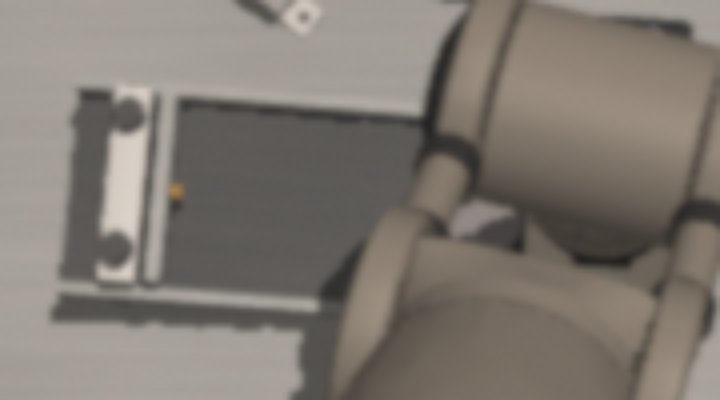

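The case is mostly hidden under the wrist, with its dial at about (490,220) in the crop. The forces are normal, so it is sliding freely in the channel.

>>> step_arm(series="0 0.06 0 -0.0074 0 0 0;0 0.12 0 -0.0147 0 0 0;0 0.18 0 -0.022 0 0 0;0 0.24 0 -0.0295 0 0 0;0 0.3 0 -0.037 0 0 0;0 0.36 0 -0.044 0 0 0;0 0.42 0 -0.0515 0 0 0;0 0.48 0 -0.059 0 0 0;0 0.54 0 -0.066 0 0 0;0 0.6 0 -0.074 0 0 0")

```text
time: 13.65
tool_pos: [559.3, -21.6, 20.6]
tcp_rot: [3.142, 0.0, 1.504]
contact_force: [-0.2, -4.9, 2.9]
grip_width: 45.7
finger_force: 2.4
```

>>> step_arm(series="0 0.06 0 -0.0074 0 0 0;0 0.12 0 -0.0147 0 0 0;0 0.18 0 -0.022 0 0 0;0 0.24 0 -0.0295 0 0 0;0 0.3 0 -0.037 0 0 0;0 0.36 0 -0.044 0 0 0;0 0.42 0 -0.0515 0 0 0;0 0.48 0 -0.059 0 0 0;0 0.54 0 -0.066 0 0 0;0 0.6 0 -0.074 0 0 0")

```text
time: 14.65
tool_pos: [562.4, 26.3, 26.5]
tcp_rot: [-3.141, 0.0, 1.504]
contact_force: [0.4, -4.7, 2.6]
grip_width: 45.7
finger_force: 2.5
```

>>> step_arm(series="0 0.05 0 -0.006 0 0 0;0 0.1 0 -0.012 0 0 0;0 0.15 0 -0.018 0 0 0;0 0.2 0 -0.025 0 0 0;0 0.23 0 -0.028 0 0 0;0 0.26 0 -0.032 0 0 0;0 0.28 0 -0.034 0 0 0;0 0.3 0 -0.037 0 0 0")

```text
time: 15.45
tool_pos: [564.0, 50.0, 29.4]
tcp_rot: [-3.141, 0.0, 1.504]
contact_force: [0.2, -4.8, 3.4]
grip_width: 45.9
finger_force: 2.6
```

>>> step_arm(series="0 0.02 0 -0.0025 0 0 0;0 0.04 0 -0.005 0 0 0;0 0.06 0 -0.0075 0 0 0;0 0.06 0 -0.0075 0 0 0")

```text
time: 15.85
tool_pos: [564.3, 55.0, 30.0]
tcp_rot: [-3.141, -0.0, 1.504]
contact_force: [0.1, -4.3, 3.4]
grip_width: 45.8
finger_force: 2.0
```

```bash
python3 - <<'E'
from meas import *
o=readout.get_obs();print(o["contact_force"],o["tool_pos"])
p=vision.capture("top"); save(p,"t7")
a=cv2.resize(p["frame"][190:290,160:340,::-1],None,fx=4,fy=4); cv2.imwrite("pics/t7c.png",a)
E
```

```text
[ 0.13738267 -4.26572157  3.44595867] [564.25464401  54.97134409  29.97617235]
```

View pics/t7c.png

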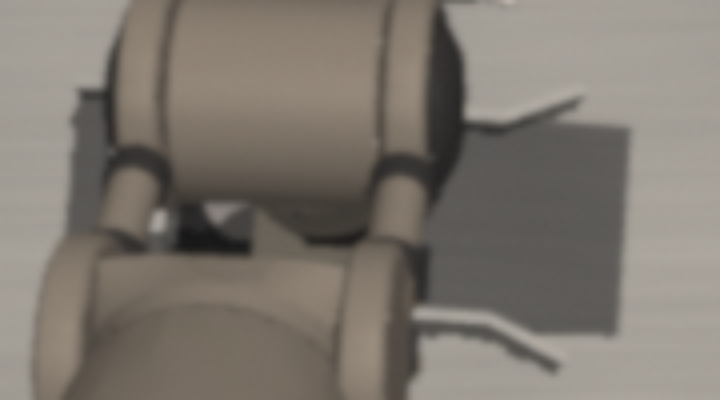

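The case's front is at crop column 178 and the stop shows at about 160, so it is a few mm short. I go on in small steps, watching the force.

>>> step_arm(series="0 0.01 0 -0.0012 0 0 0;0 0.02 0 -0.0025 0 0 0;0 0.03 0 -0.0037 0 0 0;0 0.03 0 -0.0037 0 0 0")

```text
time: 16.3
tool_pos: [564.4, 57.0, 30.2]
tcp_rot: [-3.141, 0.0, 1.504]
contact_force: [-0.0, -5.1, 2.8]
grip_width: 45.5
finger_force: 2.5
```

>>> step_arm(series="0 0.01 0 -0.0012 0 0 0;0 0.02 0 -0.0025 0 0 0;0 0.02 0 -0.0025 0 0 0")

```text
time: 16.6
tool_pos: [564.5, 58.6, 30.5]
tcp_rot: [-3.141, 0.0, 1.504]
contact_force: [-0.4, -5.9, 3.0]
grip_width: 46.0
finger_force: 2.6
```

>>> step_arm(series="0 0.01 0 -0.0012 0 0 0;0 0.02 0 -0.0025 0 0 0;0 0.02 0 -0.0025 0 0 0")

```text
time: 16.9
tool_pos: [564.7, 60.1, 30.7]
tcp_rot: [-3.141, 0.0, 1.504]
contact_force: [-0.2, -5.6, 3.5]
grip_width: 46.0
finger_force: 2.6
```

>>> step_arm(series="0 0.01 0 -0.0012 0 0 0;0 0.02 0 -0.0025 0 0 0;0 0.02 0 -0.0025 0 0 0")

```text
time: 17.2
tool_pos: [564.7, 61.6, 30.8]
tcp_rot: [-3.141, 0.0, 1.504]
contact_force: [-0.8, -5.5, 2.7]
grip_width: 45.5
finger_force: 2.9
```

>>> step_arm(series="0 0.01 0 -0.0012 0 0 0;0 0.02 0 -0.0025 0 0 0;0 0.02 0 -0.0025 0 0 0")

```text
time: 17.5
tool_pos: [564.7, 62.4, 31.0]
tcp_rot: [-3.141, 0.001, 1.504]
contact_force: [-1.6, -9.4, 2.8]
grip_width: 45.7
finger_force: 4.7
```

>>> step_arm(series="0 0.01 0 -0.0012 0 0 0;0 0.01 0 -0.0012 0 0 0;0 0.01 0 -0.0012 0 0 0")

```text
time: 17.8
tool_pos: [564.7, 62.8, 31.0]
tcp_rot: [-3.141, 0.002, 1.504]
contact_force: [-0.5, -11.2, 3.1]
grip_width: 45.9
finger_force: 5.7
```

>>> step_arm(series="0 0.01 0 -0.0012 0 0 0;0 0.013 0 -0.0012 0 0 0;0 0.013 0 -0.0012 0 0 0;0 0.013 0 -0.0012 0 0 0")

```text
time: 18.2
tool_pos: [564.7, 63.2, 31.1]
tcp_rot: [-3.141, 0.003, 1.504]
contact_force: [-0.5, -14.3, 3.0]
grip_width: 45.9
finger_force: 7.1
```

>>> step_arm(series="0 -0.01 0 0 0 0 0;0 -0.03 0 0 0 0 0;0 -0.1 0 0 0 0 0;0 -0.3 0 0 0 0 0;0 -0.4 0 -0.4 0 0 0;0 -0.6 0 -1 0 0 0;0 -0.8 0 -1 0 0 0;0 -0.8 0 -1 0 0 0")

```text
time: 19.0
tool_pos: [561.3, -0.7, 112.2]
tcp_rot: [3.139, 0.0, 1.502]
contact_force: [0.2, -0.0, -0.4]
grip_width: 45.9
finger_force: 0.0
```

>>> step_arm(series="0 -0.5 0 -0.5 0 0 0;0 -1 0 -1 0 0 0;0 -1 0 -1 0 0 0;0 -1 0 -1 0 0 0")

```text
time: 19.4
tool_pos: [555.6, -79.4, 191.3]
tcp_rot: [3.141, -0.0, 1.502]
contact_force: [-1.7, 0.4, -0.4]
grip_width: 46.0
finger_force: 0.0
```

>>> step_arm(series="0 -0.5 0 0 0 0 0;0 -1 0 0 0 0 0;0 -1 0 0 0 0 0;0 -1 0 0 0 0 0;0 -1 0 0 0 0 0")

```text
time: 19.9
tool_pos: [549.7, -156.3, 189.7]
tcp_rot: [-3.139, -0.002, 1.505]
contact_force: [-0.8, -0.1, 0.5]
grip_width: 46.0
finger_force: 0.0
```

```bash
python3 - <<'E'
from meas import *
p=vision.capture("top"); save(p,"t8"); W=cloud(p)
print(case(p,W,(568,115),75,50,14))
print(readout.get_obs()["time"],[ (d["p"],np.round(bydepth(p,[d["position"]])[0])) for n in("clip1","thermowell") for d in models.look_for(p,n)])
q=vision.capture("scene")
a=cv2.resize(p["frame"][170:310,165:325,::-1],None,fx=3,fy=3); b=cv2.resize(q["frame"][220:360,300:500,::-1],None,fx=2,fy=3)
cv2.imwrite("pics/t8c.png",np.vstack([a[:300],cv2.resize(q["frame"][215:365,300:500,::-1],(480,300))]))
E
```

```text
(((566.0025634765625, 125.65510559082031), (102.53645324707031, 95.13885498046875), 86.51339721679688), np.float64(52.0569763084203))
19.95 [(0.57, array([699.,  15.,  22.])), (0.51, array([683., 118.,  20.])), (0.58, array([426.,  76.,   9.]))]
```

View pics/t8c.png

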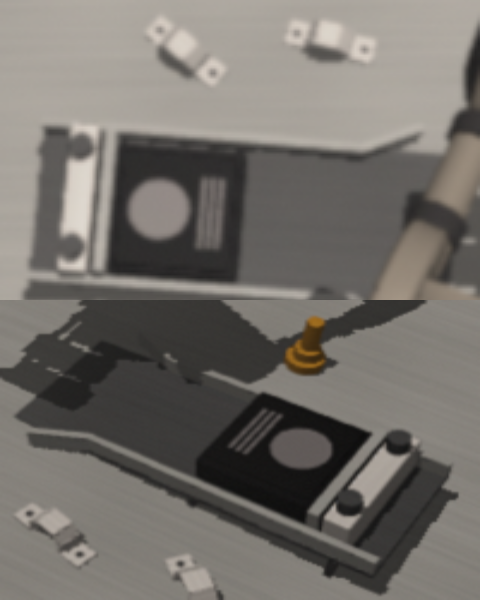

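The case sits square against the stop: its front edge at column 110 meets the stop face and the pin is hidden. The clips and thermowell have not moved, and the arm is clear.

```bash
python3 -c "
from plant import order; print(order.close_job())"
```

```text
the job is handed in; nothing more can be done
None
```

The black case is up the cradle and was pressed against the end stop with about 9 N (estimated: 14 N measured, less about 5 N of sliding drag). I let go and left it resting square against the stop. The pin is hidden in the last pictures, so I judge it fully in from the case sitting flush. The clips and thermowell were left alone, and I handed the job in at about 20 s.

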